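# Find the hidden child-safety catch and open the tablet caddy

### The arm

A 6-joint arm with a two-finger parallel gripper is mounted at the origin on a cart in front of the work surface, level with it; the furniture and walls round the work are solid. World frame = base frame: x ahead of the robot, y to its left, z up, the work surface at z = 0. Lengths are in m, angles in rad, forces in N, time in s.
With the tool pointing down it reaches from about 0.225 to 0.725 m from the base axis. Payload 3.1 kg.
Tool frame: the origin (TCP) lies midway between the tips of the shut fingers; the grasp point (between the pads) lies 19 mm behind it; z points along the fingers, y is the line along which they close (so a half turn about z gives the same grasp; the last joint's range is limited). The gripper opens to 85 mm and grips with 20 to 120 N. Pads are 22 mm wide; open, the fingers measure 114 mm over their backs; the gripper's body (76 mm by 85 mm) begins 54 mm behind the grasp point. The pads swing forward as they close: fully open they stand 13 mm farther back than shut.
Start: joints at [1.178, 0.048, 0.099, 1.622, 0, 1.443], TCP at [0.137, 0.507, 0.231] pointing down, gripper open.
Joint ranges: [-2.91, 2.91], [-0.99, 1.94], [-1.21, 1.42], [-2.12, 2.29], [-1.49, 1.47], [-3.14, 3.14]. Speed limits (rad/s): [2.79, 2.79, 3.14, 3.14, 3.14, 3.14].

### API

Orientations are given as a 3x3 rotation matrix whose columns are the frame's x, y, z axes.
In Python, from rig import env, vision, probe_bus, workorder gives the robot as it stands (env), with the cameras (vision), the readings (probe_bus) and the job (workorder).
- The arm moves only by the tool nudge_tcp, called by a JSON object that holds its "op" and its "data", one argument or row to a line. Schema: {"type":"object","properties":{"segments":{"type":"array","items":{"type":"object","properties":{"jaw":{"type":"number"},"x":{"type":"number"},"y":{"type":"number"},"z":{"type":"number"},"rz":{"type":"number"}},"additionalProperties":false,"required":["jaw"]},"minItems":1,"maxItems":8},"only":{"type":"string"},"quiet":{"type":"boolean"},"lines":{"type":"string"}},"required":["segments"],"additionalProperties":false}. segments is a list of rows, 1 to 8 of them, each an object with the fields jaw (the finger opening in m), x, y, z (the shift in shares of the most that a row can go, 1 being 50 mm), rz (a turn about the tool's z in normalised numbers (1 is 2 pi rad)); a field left out counts as zero (the opening has to be given); each row shifts and turns the commanded pose from where the row before left it, along the tool's axes as they then stand; what a row does not reach is not made up. A row lasts 1/10 s, in which the tool goes at most 0.05 m and 0.15 rad, less where a joint would pass 70% of its speed; a pose out of reach is approached as far as the arm can. The fingers move at their own pace and stop on an object; the grip force is fixed at half the most. Time passes only in rows, so rows that do not move let the fingers close. The tool returns the time, the measured TCP pose, the force, the opening and the grip force at its end. only (a regular expression) keeps the lines of the reply that match it, lines (a string "A,B") keeps lines A to B, and quiet returns only ok. Shift and turn numbers lie between -1 and 1, and a call with a number outside is refused. Input that does not fit is refused with a message, and nothing moves.
- probe_bus.read_state(): the state, without advancing time (a new reading comes with each control period).
- vision.grab_frame(name): name is "side" or "top" or "wrist"; returns a dict with "pixels" (420x560x3 uint8, red, green, blue), "mtx" (3x3 intrinsics, pixels), "camera_from_world" (4x4, takes a point from world to camera coordinates). Camera axes: x right, y up, looking along -z (the intrinsics and any distortion apply to the point x, -y, -z); pixel columns grow to the right and rows downward; lengths in m; the calibration is good to about 2 mm. The wrist camera is an equidistant fisheye: a pixel r from the principal point sees the ray r / f radians off the axis. A picture is of the moment at which its call begins. There is no depth.
- workorder.hand_in(): hands the job in; it is judged then, once.
The state is a dict: "time_s": time; "qpos": joint angles; "joint_vel": joint speeds; "tau": joint torques, N m; "tool_pos": TCP position; "ee_rot": TCP orientation; "wrist_force": force on the tool from outside, world axes, zero at the start; "ft_torque": the same for the moment, N m; "opening": finger opening in m; "gripper_force": force on a finger pad.
Only numpy, scipy, OpenCV 4.12 (cv2) and the standard library are available. Lean on these libraries where they do the work, as an engineer would, in place of code of your own. Each camera call takes 0.05 s, during which the arm holds its last target. There are 200 camera calls.

### The job

The white detergent-tablet caddy is shut by a child-safety catch hidden under one of the six identical square dimples in its flat grey top; the other five are rigid. Feel over the dimples with your fingertips, press the one that gives until the blue hatch pops up, then push the hatch back with your fingers until it stands fully open, upright or beyond, and leave it so. Do not grasp or lift anything, and leave the small things lying around where they are.

Things in the scene. Friction and masses are not known exactly. Their poses are not given: they have to be found in the camera images.
- caddy: White detergent-tablet caddy, fixed, 236 (x) x 200 (y) x 60 mm high (flat top 60 mm up); origin at the centre of its underside, z up, -x is its front. Yaw within 0.3 rad, so that the front faces the robot. The front of the top is a grey deck with six dimples; behind it a blue hatch lies flush over a well with tablets.
- deck (a point): Centre of the six square dimples, at top height, 50 mm in front of the caddy's origin; caddy's axes. Dimples are 48 x 48 mm, floors 1.5 mm below the top, centres at x = -29 and +29 mm from here, each at y = -58, 0 and +58 mm. All look the same: five floors are rigid, the sixth (any of them, new each time) is the catch.
- hatch_hinge (a point): Middle of the hatch's hinge line, at its far edge, 101 mm behind the caddy's origin and 4 mm below the top; the line runs along y. The blue hatch is 79 mm (x) x 178 mm (y) x 8 mm; shut, its front edge lies 79 mm in front of the hinge. Below the left end of its front edge (y = +64 to +88 mm) hangs a small claw, 17 mm; elsewhere its underside is smooth, but for a pusher rod at y = 0 near the hinge.
- catch (a joint): Travel of the hidden catch, m: 0 at rest, 0.007 fully down. A spring resists with 1.5 N at first and 5 N fully down and brings it back when let go; the hatch is freed when the catch is about 0.005 down. The number does not tell which dimple it is in.
- hatch (a joint): Angle of the blue hatch, rad: 0 shut and latched, 1.57 upright, 1.92 at its rear stop. Pressing the catch lets a spring pop it up to about 1.15 within a second, its front edge about 70 mm above the caddy's top; from there it turns against light friction (under 3 N at the front edge) and stays where it is left. Latched, it cannot be raised.
- peg_1: Brown wooden clothes peg lying on the worktop, 15 x 72 x 12 mm, loose; origin at the centre of its underside. A bystander.
- peg_2: Yellow clothes peg lying on the worktop, 15 x 72 x 12 mm, loose; origin at the centre of its underside. A bystander.
- marker: White marker pen with a green cap lying on the worktop left of the caddy, 17 x 135 x 16 mm, loose; origin at the centre of its underside. A bystander.
- stain_dropper: Small amber dropper bottle with a black top standing right of the caddy, 33 x 34 x 102 mm, loose; origin at the centre of its underside. A bystander.
- scrub_brush: Wooden scrubbing brush on its bristles, right of the caddy, 57 x 150 x 43 mm, loose; origin at the centre of its underside. A bystander.

How it is judged:
By the outcome, as a careful person would: the job done as asked, in the order asked, and still so for the second after the job is handed in, with the robot touching nothing.
It also fails if it takes over 56 s, if anything falls off the work surface, if the arm or the gripper's body presses on something with over 40 N, if the wrist force passes 120 N, or if a joint passes its speed limit or range.

## Working session

There is one attempt and no reset: what is moved stays moved. The work goes in short steps, Python scripts to look and compute and a tool call to move; the robot and the scene stay as the last step left them, time stands still between calls to the robot, and variables do not carry over. Pictures are saved under pics/ and viewed, at most 10 in all, crops included, and the job is handed in when it is done.

```bash
ls; mkdir -p pics
```

Run:
```python
from rig import env, vision, probe_bus, workorder
import cv2,numpy as np
s=probe_bus.read_state();print(s)
for n in("top","side"):
    f=vision.grab_frame(n);cv2.imwrite(f"pics/{n}0.png",f["pixels"][:,:,::-1]);np.savez(f"pics/{n}0.npz",**f);print(n,f["mtx"],f["camera_from_world"], [k for k in f])
```

```text
pics
rig.py
{'time_s': 0.0, 'qpos': array([ 1.17819103e+00,  4.87459897e-02,  9.75572627e-02,  1.62194923e+00,
       -1.90939261e-05,  1.44299687e+00]), 'joint_vel': array([ 0.00022279,  0.0025488 , -0.00156842,  0.0003881 ,  0.0010038 ,
       -0.00020442]), 'tau': array([ 1.42128189e-03, -3.38782954e+01,  3.20016003e+01,  2.02100957e-02,
        7.67274150e-05, -2.16538880e-07]), 'tool_pos': array([0.13718871, 0.50613269, 0.23009925]), 'ee_rot': array([[-9.65143217e-01,  2.61720842e-01, -8.78259110e-04],
       [ 2.61722166e-01,  9.65140816e-01, -2.17077373e-03],
       [ 2.79506988e-04, -2.32496742e-03, -9.99997258e-01]]), 'wrist_force': array([0.00258176, 0.37557773, 0.78698099]), 'ft_torque': array([-0.06827118, -0.00471689,  0.00558449]), 'gripper_force': 0.0, 'opening': 0.08522538054189699}
top [[504.1119932    0.         291.75176579]
 [  0.         504.1119932  209.67468768]
 [  0.           0.           1.        ]] [[ 0.05075162 -0.99870378 -0.00387592 -0.00941495]
 [ 0.97614193  0.04878394  0.21158229 -0.49841791]
 [-0.21111895 -0.0145216   0.9773525  -1.25129598]
 [ 0.          0.          0.          1.        ]] ['pixels', 'mtx', 'camera_from_world']
side [[499.40528977   0.         279.6462877 ]
 [  0.         499.40528977 208.17832921]
 [  0.           0.           1.        ]] [[ 0.99320863 -0.11571627  0.01209771 -0.49150232]
 [ 0.0309158   0.36272715  0.93138243 -0.08704463]
 [-0.11216427 -0.92468306  0.3638412  -1.33176013]
 [ 0.          0.          0.          1.        ]] ['pixels', 'mtx', 'camera_from_world']
```

View pics/top0.png

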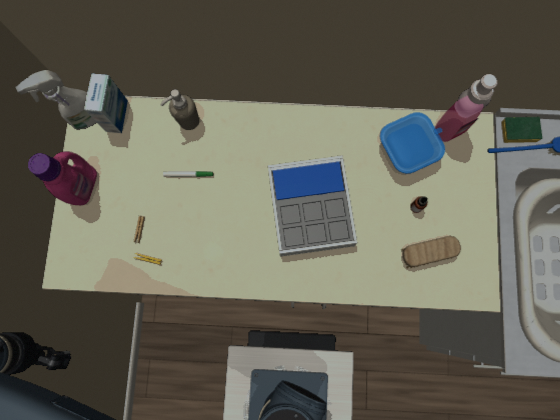

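View pics/side0.png

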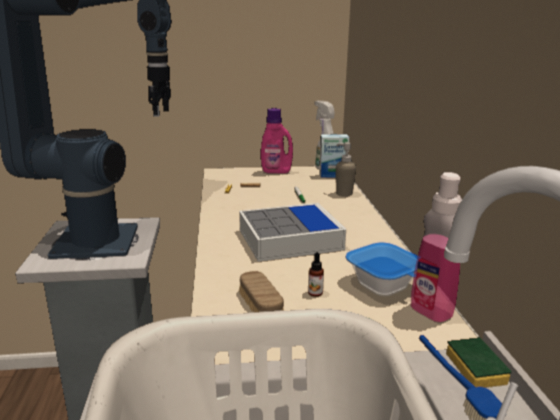

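The top view shows the caddy at about (311,205). Its blue hatch is at (308,181), and the six grey dimples run from (290,214) to (340,233). The arm is at lower left, clear of the caddy. Next I'll measure the caddy pose.

Create h.py:
```python
import numpy as np,cv2
def cast(f,uv,z):
    T=f["camera_from_world"];R=T[:3,:3];c=-R.T@T[:3,3];K=f["mtx"]
    out=[]
    for u,v in np.atleast_2d(uv):
        d=R.T@np.array([(u-K[0,2])/K[0,0],-(v-K[1,2])/K[1,1],-1]);out.append(c+d*(z-c[2])/d[2])
    return np.array(out)
```

Run:
```python
from h import *
f=dict(np.load("pics/top0.npz"));p=f["pixels"]
hsv=cv2.cvtColor(p,cv2.COLOR_RGB2HSV)
roi=np.zeros(p.shape[:2],np.uint8);roi[150:260,260:362]=255
b=cv2.inRange(hsv,(100,120,40),(130,255,255))&roi
def quads(m,z,lo):
    for c in cv2.findContours(m,cv2.RETR_LIST,cv2.CHAIN_APPROX_NONE)[0]:
        if cv2.contourArea(c)>lo:
            M=cv2.moments(c);u=(M['m10']/M['m00'],M['m01']/M['m00'])
            w=cast(f,c[:,0].astype(float),z)[:,:2].astype(np.float32);r=cv2.minAreaRect(w)
            print(np.round(u,1),cv2.contourArea(c),cast(f,u,z)[0].round(4),np.round(r[0],4),np.round(r[1],4),round(r[2],2))
quads(b,.06,300)
g=cv2.inRange(hsv,(0,0,50),(180,60,125))&roi
g=cv2.cvtColor(p,cv2.COLOR_RGB2GRAY)
print(g[205:250:2,290],p[214,290],g[212,270:350:2])
m=((g>70)&(g<130)).astype(np.uint8)*255&roi&~b
m=cv2.morphologyEx(m,cv2.MORPH_OPEN,np.ones((3,3)))
quads(m,.0585,120)
```

```text
[307.8 180.5] 1901.0 [ 0.5767 -0.0223  0.06  ] [ 0.5769 -0.0225] [0.0795 0.1772] 10.77
[ 53 107 106 106 107 107 107 106 107  70 107  66 107 108 107 107 107 107
 107 107 102 102 150] [106 106 104] [165 164 160 157 107  97 105 107 108 107 107 106 106 106 107  98 106  96
 106 105 106 106 105 105 106 104  74 105  73 107 104 105 104 104 104 104
 103  79  99 104]
[320.6 253.2] 391.5 [ 0.3883 -0.063   0.0585] [ 0.3871 -0.0585] [0.0168 0.1925] 10.68
[313.8 220.2] 3506.5 [ 0.4724 -0.0422  0.0585] [ 0.4731 -0.042 ] [0.1317 0.1852] 10.84
```

Add to h.py:
```python
yaw=np.radians(10.8);A=np.array([[np.cos(yaw),-np.sin(yaw)],[np.sin(yaw),np.cos(yaw)]])
O=np.array([.5767,-.0223])-.0615*A[:,0]
def delta(s,x,y,z):  # caddy xy, world z -> tool-axis shift
    w=np.r_[O+A@[x,y],z]; return (s["ee_rot"].T@(w-s["tool_pos"])).round(4)
def where(s): return np.r_[A.T@(s["tool_pos"][:2]-O),s["tool_pos"][2]].round(4)
```

Create d.py:
```python
import sys;from h import *;from rig import env, vision, probe_bus, workorder
s=probe_bus.read_state();R=s["ee_rot"]
print(s["time_s"],where(s),"F",s["wrist_force"].round(1),"turn",round(np.arctan2(R[1,1],R[0,1])-yaw-np.pi/2,3))
v=list(map(float,sys.argv[1:]))
for i in range(0,len(v),3): print(v[i:i+3],delta(s,*v[i:i+3]))
```

```bash
python3 d.py -.079 .058 .15
```

```text
0.1 [-0.2712  0.6015  0.2302] F [-0.9 -0.2 -0. ] turn -0.453
[-0.079, 0.058, 0.15] [-0.4108 -0.4042  0.081 ]
```

Units first: shifts go in shares of 50 mm and turns go in shares of 2 pi rad. So -0.15 rad / 6.2832 = -0.0239.

{"op": "nudge_tcp", "data": {
  "segments": [
    {"jaw": 0, "rz": -0.0239},
    {"jaw": 0, "rz": -0.0239},
    {"jaw": 0, "rz": -0.0239},
    {"jaw": 0}
  ]
}}

```text
time_s: 0.5
tool_pos: [0.1373, 0.5064, 0.2306]
ee_rot: [[-0.983, -0.184, -0.001], [-0.184, 0.983, -0.001], [0.001, -0.001, -1.0]]
wrist_force: [0.7, 0.5, -0.4]
opening: 0.0286
gripper_force: 0.0
```

```bash
python3 d.py -.079 .058 .15
```

```text
0.5 [-0.2711  0.6017  0.2306] F [ 0.7  0.5 -0.4] turn -0.004
[-0.079, 0.058, 0.15] [-0.1941 -0.5429  0.0811]
```

Converted, -0.045 m is -0.9, -0.015 m is -0.3.

{"op": "nudge_tcp", "data": {
  "segments": [
    {"jaw": 0, "x": -0.3, "y": -0.9},
    {"jaw": 0, "x": -0.3, "y": -0.9},
    {"jaw": 0, "x": -0.3, "y": -0.9},
    {"jaw": 0, "x": -0.3, "y": -0.9},
    {"jaw": 0, "x": -0.3, "y": -0.9},
    {"jaw": 0, "x": -0.3, "y": -0.9},
    {"jaw": 0, "x": -0.3, "y": -0.9, "z": 0.2},
    {"jaw": 0, "x": -0.3, "y": -0.9, "z": 0.2}
  ]
}}

```text
time_s: 1.3
tool_pos: [0.3224, 0.1734, 0.2114]
ee_rot: [[-0.983, -0.181, 0.002], [-0.181, 0.983, 0.001], [-0.002, 0.0, -1.0]]
wrist_force: [1.4, 0.6, 0.2]
opening: 0.0003
gripper_force: 0.0
```

```bash
python3 d.py -.079 .058 .1
```

```text
1.3 [-0.1517  0.2398  0.2114] F [1.4 0.6 0.2] turn -0.007
[-0.079, 0.058, 0.1] [-0.0736 -0.1814  0.1114]
```

Converted, -0.045 m is -0.9, -0.015 m is -0.3.

{"op": "nudge_tcp", "data": {
  "segments": [
    {"jaw": 0, "x": -0.3, "y": -0.9, "z": 0.2},
    {"jaw": 0, "x": -0.3, "y": -0.9, "z": 0.2},
    {"jaw": 0, "x": -0.3, "y": -0.9, "z": 0.2},
    {"jaw": 0, "x": -0.3, "y": -0.9, "z": 0.2},
    {"jaw": 0},
    {"jaw": 0}
  ]
}}

```text
time_s: 1.9
tool_pos: [0.4132, 0.0083, 0.1706]
ee_rot: [[-0.984, -0.179, -0.002], [-0.179, 0.984, 0.001], [0.002, 0.001, -1.0]]
wrist_force: [-0.2, 0.6, -0.0]
opening: 0.0002
gripper_force: 0.0
```

```bash
python3 d.py -.079 .058 .07
```

```text
1.9 [-0.0933  0.0607  0.1706] F [-0.2  0.6 -0. ] turn -0.009
[-0.079, 0.058, 0.07] [-0.0146 -0.0027  0.1005]
```

Converted, 0.03 m is 0.6, 0.01 m is 0.2.

{"op": "nudge_tcp", "data": {
  "segments": [
    {"jaw": 0, "x": -0.14, "y": -0.054, "z": 0.6},
    {"jaw": 0, "x": -0.15, "z": 0.6},
    {"jaw": 0, "z": 0.6},
    {"jaw": 0, "z": 0.2},
    {"jaw": 0, "z": 0.1},
    {"jaw": 0, "z": 0.08},
    {"jaw": 0},
    {"jaw": 0}
  ]
}}

```text
time_s: 2.7
tool_pos: [0.4296, 0.0091, 0.0637]
ee_rot: [[-0.983, -0.184, 0.003], [-0.184, 0.983, -0.0], [-0.002, -0.001, -1.0]]
wrist_force: [0.8, 0.1, 0.1]
opening: 0.0002
gripper_force: 0.0
```

```bash
python3 d.py -.079 .058 .0585
```

```text
2.7 [-0.0772  0.0584  0.0637] F [0.8 0.1 0.1] turn -0.003
[-0.079, 0.058, 0.0585] [ 0.0018 -0.0004  0.0052]
```

Converted, 0.004 m is 0.08, 0.002 m is 0.04.

{"op": "nudge_tcp", "data": {
  "segments": [
    {"jaw": 0, "x": 0.02, "z": 0.08},
    {"jaw": 0, "z": 0.04},
    {"jaw": 0, "z": 0.02},
    {"jaw": 0},
    {"jaw": 0}
  ]
}}

```text
time_s: 3.2
tool_pos: [0.4285, 0.0087, 0.0585]
ee_rot: [[-0.983, -0.184, 0.003], [-0.184, 0.983, -0.0], [-0.003, -0.001, -1.0]]
wrist_force: [-4.9, 0.8, 13.6]
opening: 0.0001
gripper_force: 6.7
```

Converted, 0.002 m is 0.04.

{"op": "nudge_tcp", "data": {
  "segments": [
    {"jaw": 0, "z": 0.04},
    {"jaw": 0},
    {"jaw": 0}
  ]
}}

```text
time_s: 3.5
tool_pos: [0.4285, 0.0087, 0.0584]
ee_rot: [[-0.983, -0.184, 0.003], [-0.184, 0.983, -0.001], [-0.003, -0.001, -1.0]]
wrist_force: [-8.8, 1.1, 22.3]
opening: 0.0001
gripper_force: 11.5
```

Front-left is rigid: contact at z = 0.0585 and 22 N. Next is front-middle.

Converted, -0.029 m is -0.58, -0.016 m is -0.32.

{"op": "nudge_tcp", "data": {
  "segments": [
    {"jaw": 0, "z": -0.32},
    {"jaw": 0, "y": -0.58},
    {"jaw": 0, "y": -0.58},
    {"jaw": 0},
    {"jaw": 0, "z": 0.2},
    {"jaw": 0, "z": 0.1},
    {"jaw": 0},
    {"jaw": 0}
  ]
}}

```text
time_s: 4.3
tool_pos: [0.4392, -0.0485, 0.0585]
ee_rot: [[-0.983, -0.185, 0.003], [-0.185, 0.983, -0.003], [-0.002, -0.004, -1.0]]
wrist_force: [-6.5, -1.4, 21.6]
opening: 0.0001
gripper_force: 10.7
```

```bash
python3 d.py -.079 0 .0585
```

```text
4.3 [-0.0785  0.0001  0.0585] F [-6.5 -1.4 21.6] turn -0.002
[-0.079, 0.0, 0.0585] [ 0.0005 -0.0001 -0.    ]
```

Converted, 0.001 m is 0.02.

{"op": "nudge_tcp", "data": {
  "segments": [
    {"jaw": 0, "z": 0.02},
    {"jaw": 0},
    {"jaw": 0}
  ]
}}

```text
time_s: 4.6
tool_pos: [0.4392, -0.0485, 0.0585]
ee_rot: [[-0.983, -0.185, 0.003], [-0.185, 0.983, -0.003], [-0.002, -0.004, -1.0]]
wrist_force: [-8.4, -0.1, 25.3]
opening: -0.0001
gripper_force: 13.0
```

Front-middle is rigid. Next is front-right.

Converted, -0.029 m is -0.58, -0.016 m is -0.32.

{"op": "nudge_tcp", "data": {
  "segments": [
    {"jaw": 0, "z": -0.32},
    {"jaw": 0, "y": -0.58},
    {"jaw": 0, "y": -0.58},
    {"jaw": 0},
    {"jaw": 0, "z": 0.2},
    {"jaw": 0, "z": 0.1},
    {"jaw": 0},
    {"jaw": 0}
  ]
}}

```text
time_s: 5.4
tool_pos: [0.4494, -0.1047, 0.0584]
ee_rot: [[-0.983, -0.186, 0.002], [-0.186, 0.983, -0.002], [-0.002, -0.003, -1.0]]
wrist_force: [-8.0, 1.0, 22.8]
opening: 0.0003
gripper_force: 11.6
```

```bash
python3 d.py -.079 -.058 .0585 -.021 -.058 .0585
```

```text
5.4 [-0.079  -0.057   0.0584] F [-8.   1.  22.8] turn -0.002
[-0.079, -0.058, 0.0585] [-0.     -0.001  -0.0001]
[-0.021, -0.058, 0.0585] [-0.058  -0.0009  0.    ]
```

Front-right is rigid. Next is rear-right.

Converted, -0.029 m is -0.58, -0.015 m is -0.3.

{"op": "nudge_tcp", "data": {
  "segments": [
    {"jaw": 0, "z": -0.3},
    {"jaw": 0, "x": -0.58},
    {"jaw": 0, "x": -0.58, "y": -0.02},
    {"jaw": 0},
    {"jaw": 0, "z": 0.2},
    {"jaw": 0, "z": 0.1},
    {"jaw": 0},
    {"jaw": 0}
  ]
}}

```text
time_s: 6.2
tool_pos: [0.5052, -0.0947, 0.0543]
ee_rot: [[-0.983, -0.184, -0.001], [-0.184, 0.983, 0.001], [0.0, 0.002, -1.0]]
wrist_force: [0.1, 1.9, 2.9]
opening: -0.0
gripper_force: 1.7
```

```bash
python3 d.py -.021 -.058 .0585 -.021 0 .0585
```

```text
6.2 [-0.0223 -0.0577  0.0543] F [0.1 1.9 2.9] turn -0.003
[-0.021, -0.058, 0.0585] [-0.0013 -0.0003 -0.0042]
[-0.021, 0.0, 0.0585] [-0.0011  0.0577 -0.0041]
```

Rear-right gives: 4 mm down at 3 N. I'll press further.

Converted, 0.002 m is 0.04, 0.001 m is 0.02.

{"op": "nudge_tcp", "data": {
  "segments": [
    {"jaw": 0, "z": 0.04},
    {"jaw": 0, "z": 0.02},
    {"jaw": 0},
    {"jaw": 0},
    {"jaw": 0},
    {"jaw": 0},
    {"jaw": 0},
    {"jaw": 0}
  ]
}}

```text
time_s: 7.0
tool_pos: [0.5054, -0.0951, 0.0516]
ee_rot: [[-0.983, -0.184, -0.001], [-0.184, 0.983, 0.001], [0.001, 0.001, -1.0]]
wrist_force: [-1.7, 3.4, 5.0]
opening: -0.0003
gripper_force: 2.8
```

{"op": "nudge_tcp", "data": {
  "segments": [
    {"jaw": 0, "z": -0.4},
    {"jaw": 0, "z": -0.4},
    {"jaw": 0, "z": -0.4},
    {"jaw": 0, "z": -0.4},
    {"jaw": 0}
  ]
}}

```text
time_s: 7.5
tool_pos: [0.5076, -0.0968, 0.1338]
ee_rot: [[-0.983, -0.183, 0.004], [-0.183, 0.983, -0.003], [-0.004, -0.004, -1.0]]
wrist_force: [1.0, -1.1, 0.6]
opening: 0.0002
gripper_force: 0.0
```

Run:
```python
from rig import env, vision, probe_bus, workorder
import cv2
p=[cv2.resize(vision.grab_frame(n)["pixels"][y:y+150,x:x+200,::-1],None,fx=2,fy=2) for n,y,x in(("side",120,200),("top",130,220))]
cv2.imwrite("pics/pop.png",cv2.hconcat(p))
```

```bash
python3 d.py .03 -.03 .1
```

```text
7.6 [-0.0219 -0.0591  0.1306] F [-0.7  0.1 -0.1] turn -0.004
[0.03, -0.03, 0.1] [-0.0518  0.0293  0.0306]
```

View pics/pop.png

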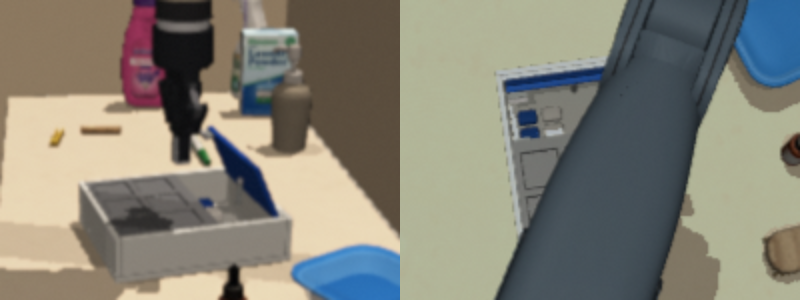

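The side crop shows the hatch popped up, with its free edge at crop (212,130) and its hinge at (275,210). The top crop shows the well open. I'll lower the shut fingers in front of the hatch and push back.

Converted, -0.02 m is -0.4, -0.01 m is -0.2.

{"op": "nudge_tcp", "data": {
  "segments": [
    {"jaw": 0, "x": -0.4, "y": 0.3, "z": 0.2},
    {"jaw": 0, "x": -0.4, "y": 0.3, "z": 0.2},
    {"jaw": 0, "x": -0.24, "z": 0.2},
    {"jaw": 0, "x": -0.2},
    {"jaw": 0, "x": -0.2},
    {"jaw": 0, "x": -0.2},
    {"jaw": 0, "x": -0.2},
    {"jaw": 0}
  ]
}}

```text
time_s: 8.4
tool_pos: [0.5925, -0.0492, 0.1018]
ee_rot: [[-0.983, -0.184, 0.002], [-0.184, 0.983, -0.0], [-0.002, -0.001, -1.0]]
wrist_force: [0.1, 0.2, -0.3]
opening: 0.0001
gripper_force: 0.0
```

```bash
python3 d.py .098 -.03 .1
```

```text
8.4 [ 0.072  -0.0294  0.1018] F [ 0.1  0.2 -0.3] turn -0.003
[0.098, -0.03, 0.1] [-0.026  -0.0005  0.0018]
```

Converted, -0.008 m is -0.16, -0.006 m is -0.12.

{"op": "nudge_tcp", "data": {
  "segments": [
    {"jaw": 0, "x": -0.16, "z": 0.02},
    {"jaw": 0, "x": -0.16},
    {"jaw": 0, "x": -0.12},
    {"jaw": 0, "x": -0.08},
    {"jaw": 0},
    {"jaw": 0}
  ]
}}

```text
time_s: 9.0
tool_pos: [0.6168, -0.044, 0.1002]
ee_rot: [[-0.983, -0.184, 0.0], [-0.184, 0.983, 0.0], [-0.0, 0.0, -1.0]]
wrist_force: [-0.2, 0.5, -0.8]
opening: -0.0001
gripper_force: 0.0
```

Run:
```python
from rig import env, vision, probe_bus, workorder
import cv2
cv2.imwrite("pics/push.png",cv2.resize(vision.grab_frame("side")["pixels"][120:270,200:400,::-1],None,fx=3,fy=3))
```

```bash
python3 d.py .098 -.03 .1
```

```text
9.05 [ 0.0966 -0.0289  0.1003] F [-0.2  0.1  0.4] turn -0.003
[0.098, -0.03, 0.1] [-0.0014 -0.0011  0.0003]
```

View pics/push.png

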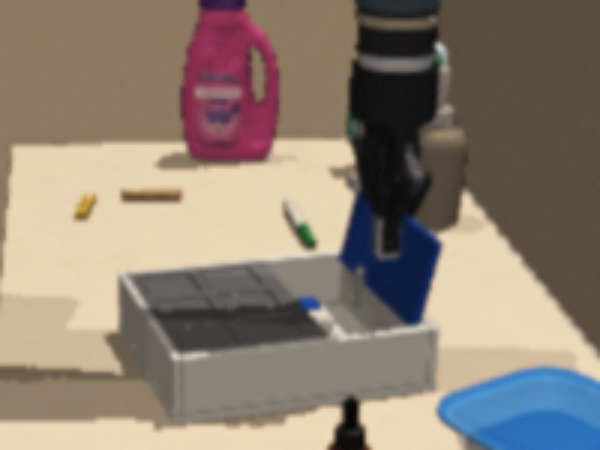

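The hatch now stands roughly upright, with its right edge running from crop (415,322) to (440,240). I'll work out the angle from that free corner.

Run:
```python
from h import *;f=dict(np.load("pics/side0.npz"))
T=f["camera_from_world"];K=f["mtx"]
for a in(0,1.15,1.4,1.57,1.7,1.8,1.92):
    r=.079 if a else 0
    p=T@np.r_[O+A@[.101-r*np.cos(a),-.089],.056+r*np.sin(a),1]
    u=K@[p[0],-p[1],-p[2]];u=u[:2]/u[2];print(a,((u-[200,120])*3).round())
```

```text
0 [412. 326.]
1.15 [381. 251.]
1.4 [402. 242.]
1.57 [417. 239.]
1.7 [428. 239.]
1.8 [437. 240.]
1.92 [446. 242.]
```

The angle is about 1.8 rad, past upright. I'll back off, raise the arm and check.

Converted, -0.04 m is -0.8, -0.02 m is -0.4.

{"op": "nudge_tcp", "data": {
  "segments": [
    {"jaw": 0, "x": 0.2},
    {"jaw": 0, "x": 0.4},
    {"jaw": 0, "x": 0.4},
    {"jaw": 0, "x": 0.4, "z": -0.4},
    {"jaw": 0, "x": 0.4, "z": -0.8},
    {"jaw": 0, "x": 0.4, "z": -0.8},
    {"jaw": 0},
    {"jaw": 0}
  ]
}}

```text
time_s: 9.85
tool_pos: [0.5093, -0.0648, 0.2023]
ee_rot: [[-0.983, -0.184, 0.005], [-0.184, 0.983, -0.001], [-0.004, -0.002, -1.0]]
wrist_force: [0.1, -0.1, -0.5]
opening: -0.0002
gripper_force: 0.0
```

Run:
```python
from rig import env, vision, probe_bus, workorder
import cv2
cv2.imwrite("pics/end.png",cv2.resize(vision.grab_frame("side")["pixels"][120:320,200:400,::-1],None,fx=3,fy=3))
```

```bash
python3 d.py
```

```text
9.9 [-0.0132 -0.0287  0.2005] F [0.8 0.3 0.5] turn -0.003
```

View pics/end.png

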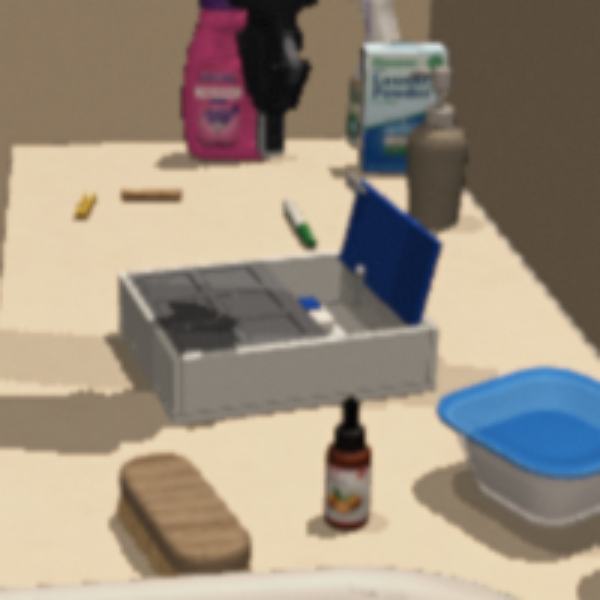

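The hatch stays open past upright (corner at crop (440,240)), the arm is clear, and the small things haven't moved.

```bash
python3 -c "
from rig import env, vision, probe_bus, workorder
print(workorder.hand_in())"
```

```text
the job is handed in; nothing more can be done
None
```

The catch was in the rear-right dimple; I pressed it, pushed the hatch back to about 1.8 rad (past upright), left it open with the arm clear and the small things untouched, and handed the job in at about 10 s.

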